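Set out the blood-smear station along the tape line

TASK

Set out the blood-smear station on the strip of tape that runs from the slide mailer to the timer: starting at the mailer, the lancet box, then the petri dish, then the small slim dropper bottle, all centred on the tape and evenly spaced, so that the five centres from mailer to timer are equally far apart. The lancet box lies flat with its long side square across the tape, and the cover glass box goes flat and centred on top of it. Leave the bigger dropper bottle, the eraser, the mailer and the timer where they are, and let everything stand upright and released.

Things in the scene. Friction and masses are not known exactly. Their poses are not given: they have to be found in the camera images.
- tape_line: flat strip of brown masking tape stuck to the bench, 22 x 340 mm, too thin to matter. Origin: its middle, on the bench (z = 0). y axis along the strip, x axis across it. One end lies under the centre of the slide mailer, the other under the centre of the timer (which end is which varies), so the five centres of the finished row are 85 mm apart.
- lab_timer: white countdown timer with three keys, 70 x 64 x 16 mm, fixed to the bench. Origin: centre of its underside.
- lancet_box: loose cardboard box of lancets, white and red-orange, 38 mm (x) x 62 mm (y) x 34 mm high. Origin: centre of its underside. Grip it across the 38 mm.
- cover_glass_box: loose small square white box of cover glasses with a green band, 36 x 36 x 16 mm high. Origin: centre of its underside.
- oil_bottle: loose small slim dropper bottle with pale yellow oil, upright, 93 mm high with its bulb; round body 28 mm across up to 50 mm, then a cap 17 mm across. The smallest dropper bottle on the bench. Origin: centre of its underside. Grip it by the body, at about 45 mm.
- petri_dish: loose round petri dish with its lid on, 54 mm across where it is gripped (57 mm at most), 12 to 14 mm high. Origin: centre of its underside.
- stain_bottle: bigger dropper bottle with red stain, 36 mm across, 109 mm high, loose. Not wanted: it stands among the things and must stay where it is. Origin: centre of its underside.
- eraser: loose eraser in a blue sleeve, 19 x 42 x 12 mm, behind the things, at the far side of the bench. Must stay where it is. Origin: centre of its underside.
- slide_mailer: flat white plastic slide mailer, 34 mm (x) x 84 mm (y) x 9 mm high, fixed to the bench at one end of the tape, its long side across the tape give or take 0.3 rad. Origin: centre of its underside.
Mind the look-alikes: they are no part of the job. What is shaped like the petri_dish but pink is not meant. What is shaped like the slide_mailer but green or red is not meant.

How it is judged:
By the outcome, as a careful person would: the job done as asked, in the order asked, and still so for the second after the job is handed in, with the robot touching nothing.
It also fails if it takes over 104 s, if anything falls off the work surface, if the arm or the gripper's body presses on something with over 40 N, if the wrist force passes 120 N, or if a joint passes its speed limit or range.

ROBOT

A 6-joint arm with a two-finger parallel gripper is mounted at the origin on a cart in front of the work surface, level with it; the furniture and walls round the work are solid. World frame = base frame: x ahead of the robot, y to its left, z up, the work surface at z = 0. Lengths are in m, angles in degrees, forces in N, time in s.
With the tool pointing down it reaches from about 0.35 to 0.875 m from the base axis. Payload 4.2 kg.
Tool frame: the origin (TCP) lies between the finger pads; the fingertips stand 11 mm ahead of it and the grasp point (between the pads) lies 8 mm behind it; z points along the fingers, y is the line along which they close (so a half turn about z gives the same grasp; the last joint's range is limited). The gripper opens to 87 mm and grips with 3 to 60 N. Pads are 19 mm wide; open, the fingers measure 117 mm over their backs; the gripper's body (75 mm by 190 mm) begins 51 mm behind the grasp point.
Start: joints at [80.936, 22.042, 0.453, 0, -68.411, -14.817], TCP at [0.253, 0.571, 0.234] pointing down, gripper open.
Joint ranges: [-179.83, 179.83], [-69.29, 118.12], [-61.27, 80.66], [-181.25, 117.63], [-171.15, -9.14], [-177.46, 177.46]. Speed limits (degrees/s): [159.86, 159.86, 180, 180, 180, 180].

INTERFACE

Orientations are given as a 3x3 rotation matrix whose columns are the frame's x, y, z axes.
In Python, from bench import env gives the robot as it stands. The module is installed in compiled form; this text tells all that it offers.
- The arm moves only by the shell command python3 -m inch 'ROWS' [FORCE]. ROWS is JSON, a list that holds one entry, the list of rows, each a list of 7 numbers: the turn, a rotation vector about the tool's x, y, z in degrees, then the shift along the tool's x, y, z in mm, then the opening, from -1 (shut) to 1 (fully open). A call has 1 to 5 rows; each row is the pose to reach, as a shift and turn from the pose commanded when the call began, along the tool's axes at that moment; what a row does not reach only later rows make up. A row lasts 1/12 s, in which the tool goes at most 41.7 mm and 7.16 degrees, less where a joint would pass 70% of its speed; a pose out of reach is approached as far as the arm can. A call with a gripper value outside its range is refused whole. The fingers move at their own pace and stop on an object; FORCE is the grip in N (left out, the last holds). Time passes only in rows, so rows that repeat a pose let the fingers close. It gives the time, the measured TCP pose, the force, the opening and the grip force at its end, in the units of the state.
- env.get_state(): the state, without advancing time (a new reading comes with each control period).
- env.read_camera(name): name is "scene" or "top"; returns a dict with "pixels" (400x640x3 uint8, red, green, blue), "mtx" (3x3 intrinsics, pixels), "D" ([k1, k2, p1, p2, k3] as OpenCV has them; the pictures are not rectified), "R" (3x3) and "t" (3): a world point X has camera coordinates R X + t. Camera axes: x right, y down, z forward; pixel columns grow to the right and rows downward; lengths in m; the calibration is good to about 2 mm. A picture is of the moment at which its call begins. There is no depth.
- env.close_job(): hands the job in; it is judged then, once.
The state is a dict: "time": time; "q": joint angles; "dq": joint speeds; "joint_efforts": joint torques, N m; "ee_pos": TCP position; "eef_rot": TCP orientation; "ft_force": force on the tool from outside, world axes, zero at the start; "wrist_torque": the same for the moment, N m; "opening": opening from 0.0 (shut) to 1.0 (fully open); "gripper_force": force on a finger pad.
Only numpy, scipy, OpenCV 4.12 (cv2) and the standard library are available. Lean on these libraries where they do the work, as an engineer would, in place of code of your own. Each camera call takes 0.05 s, during which the arm holds its last target. There are 200 camera calls.

## Working session

There is one attempt and no reset: what is moved stays moved. The work goes in short steps, Python scripts to look and compute and a shell command to move; the robot and the scene stay as the last step left them, time stands still between calls to the robot, and variables do not carry over. Pictures are saved under pics/ and viewed, at most 14 in all, crops included, and the job is handed in when it is done.

```bash
mkdir -p pics; python3 - <<'E'
from bench import env
import cv2,numpy as np
for n in("scene","top"):
    c=env.read_camera(n); cv2.imwrite(f"pics/{n}0.png",c["pixels"][...,::-1]); print(n,c["mtx"],c["D"],c["R"],c["t"])
s=env.get_state(); print(s)
E
```

```text
scene [[382.14459983   0.         318.33370258]
 [  0.         382.14459983 205.63667382]
 [  0.           0.           1.        ]] [-0.00288985  0.          0.          0.          0.        ] [[-0.48563055 -0.87380834 -0.02493896]
 [-0.34908931  0.22000849 -0.91089677]
 [ 0.80143597 -0.43365337 -0.41187999]] [0.43043119 0.18648659 0.4905357 ]
top [[415.26740966   0.         317.84122552]
 [  0.         415.26740966 203.00535482]
 [  0.           0.           1.        ]] [-0.03438255  0.          0.          0.          0.        ] [[ 0.00768051 -0.99995778  0.0050438 ]
 [-0.99160761 -0.00826715 -0.12901941]
 [ 0.12905567 -0.00401054 -0.99162924]] [0.18907857 0.55211773 0.99879107]
{'time': 0.1, 'q': array([ 8.09366778e+01,  2.20851820e+01,  3.86165472e-01, -2.35422436e-02,
       -6.84127521e+01, -1.48170599e+01]), 'dq': array([ 0.06780632, -0.18944036,  0.13284598,  0.04789948, -0.03443412,
       -0.04461649]), 'joint_efforts': array([ 5.81308504e-04, -3.91689134e+01,  1.87936860e+01,  4.23188969e+00,
        1.34601831e-02, -7.10480344e-05]), 'ee_pos': array([0.2527924 , 0.57101168, 0.23257609]), 'eef_rot': array([[ 9.14331305e-01, -4.04966413e-01, -6.84584967e-04],
       [-4.04966971e-01, -9.14329410e-01, -1.86616010e-03],
       [ 1.29795991e-04,  1.98352290e-03, -9.99998024e-01]]), 'ft_force': array([-0.00856261, -0.15442359,  0.79695893]), 'wrist_torque': array([-0.00399659,  0.02070592, -0.00691229]), 'gripper_force': 0.0, 'opening': 1.0032512516818934}
```

View pics/top0.png

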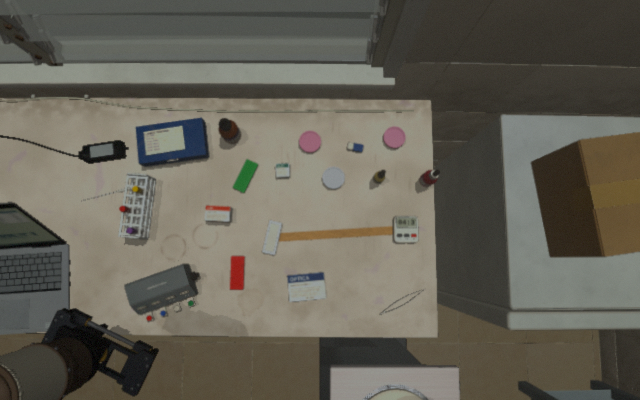

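View pics/scene0.png

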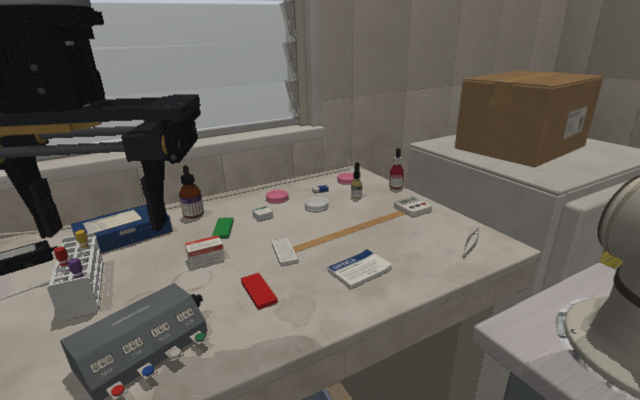

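Top view: mailer is the white strip at (272,238), timer (405,230), tape between. Lancet box (218,214), cover glass box (283,171), clear dish (333,178), oil bottle (379,177), stain bottle (429,178), eraser (356,147).
Could be mistaken: pink dishes (310,142) and (394,138) for the petri dish; green (245,176) and red (237,272) strips for the mailer; red bottle (429,178) and brown bottle (230,130) for the oil bottle. By the description I choose the clear dish, white mailer and yellow slim bottle; I'll check them in close crops.

```bash
cat > h.py <<'E'
import cv2,numpy as np
from bench import env
def ray(c,p):
    u=cv2.undistortPoints(np.array([[p]],float),c["mtx"],np.array(c["D"]))[0,0]
    R=np.array(c["R"]);t=np.array(c["t"])
    d=R.T@np.array([u[0],u[1],1]); return -R.T@t,d/np.linalg.norm(d)
def onz(c,p,z):
    o,d=ray(c,p); return o+d*(z-o[2])/d[2]
def tri(c1,p1,c2,p2):
    o1,d1=ray(c1,p1);o2,d2=ray(c2,p2)
    s=np.linalg.lstsq(np.stack([d1,-d2],1),o2-o1,rcond=None)[0]
    a,b=o1+s[0]*d1,o2+s[1]*d2; return (a+b)/2,np.linalg.norm(a-b)
def proj(c,X):
    return cv2.projectPoints(np.array(X,float).reshape(-1,3),cv2.Rodrigues(np.array(c["R"]))[0],np.array(c["t"]),c["mtx"],np.array(c["D"]))[0].reshape(-1,2)
def crop(c,x0,y0,w,h,k,name):
    im=cv2.resize(c["pixels"][y0:y0+h,x0:x0+w,::-1],None,fx=k,fy=k,interpolation=cv2.INTER_NEAREST)
    for i in range(0,w,10):
        cv2.line(im,(i*k,0),(i*k,6),(0,0,0),1)
        if i%20==0: cv2.putText(im,str(x0+i),(i*k,16),0,.35,(0,0,0),1)
    for i in range(0,h,10):
        cv2.line(im,(0,i*k),(6,i*k),(0,0,0),1); cv2.putText(im,str(y0+i),(8,i*k+4),0,.35,(0,0,0),1)
    cv2.imwrite("pics/"+name,im)
E
python3 - <<'E'
from h import *
t=env.read_camera("top");s=env.read_camera("scene")
crop(t,200,155,133,100,6,"t1.png");crop(t,310,160,133,88,6,"t2.png");crop(s,180,150,266,118,3,"s1.png")
E
```

```text
(no output)
```

View pics/t1.png

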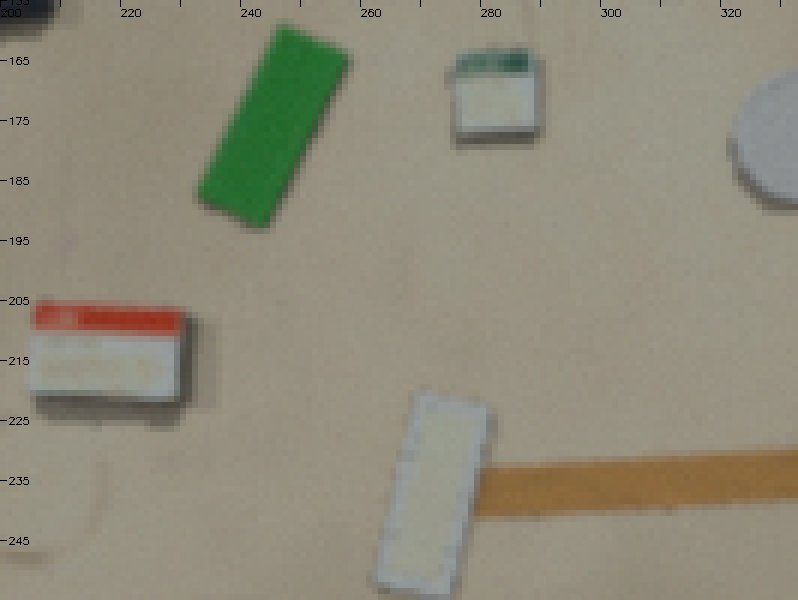

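View pics/t2.png

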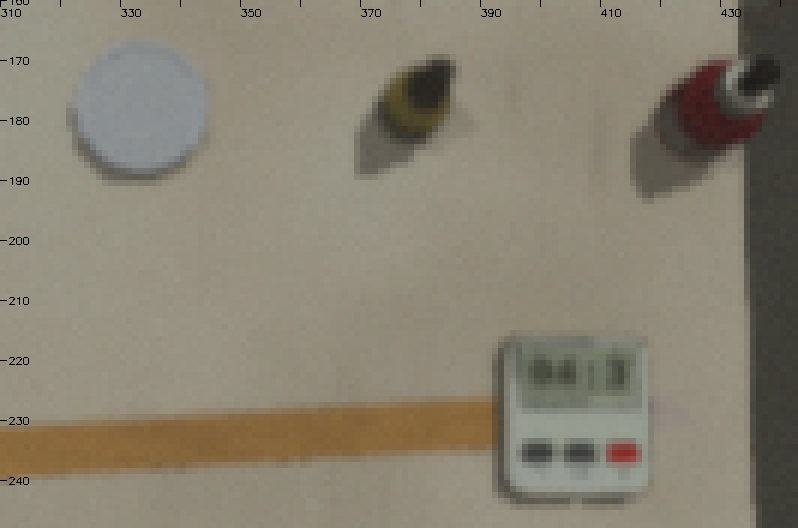

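View pics/s1.png

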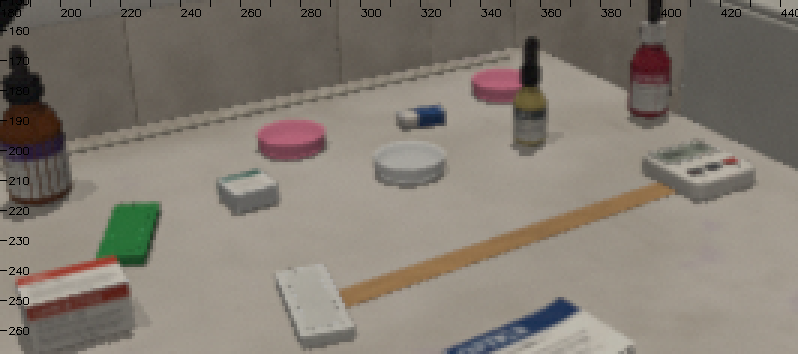

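Crops: clear dish centre in top ≈(333,178), plainly not pink; slim yellow bottle (379,176) vs. bigger red (431,177); white mailer ≈(272,237); white/red lancet box ≈(217,213); white cover box with green band ≈(282,170); timer ≈(406,229). Choices confirmed. Now triangulate.

```bash
python3 - <<'E'
from h import *
np.set_printoptions(precision=4,suppress=True)
t=env.read_camera("top");s=env.read_camera("scene")
T1=lambda x,y:(200+x/6-.5,155+y/6-.5);T2=lambda x,y:(310+x/6-.5,160+y/6-.5);S=lambda x,y:(180+x/3-.5,150+y/3-.5)
for n,a,b,z in [("mailer",T1(434,494),S(314,301),.009),("timer",T2(578,416),S(698,165),.016),("lancet",T1(107,351),S(72,281),.034),("cover",T1(496,93),S(248,181),.016),("dish",T2(141,109),S(409,158),.014),("bulb",T2(440,65),S(531,40),.093),("stainbulb",T2(767,66),S(655,0),.109)]:
    p,g=tri(t,a,s,b); print(n,p,"gap%.4f"%g,"top@z",onz(t,a,z)[:2],"scene@z",onz(s,b,z)[:2])
a=[onz(t,T1(481,493),0),onz(t,T2(5,452),0),onz(t,T2(490,423.5),0)]; print("tape",a)
m=onz(t,T1(434,494),.009)-onz(t,T2(578,416),.016);print("len",np.linalg.norm(m[:2]))
def ang(P,Q,z):
    d=onz(t,Q,z)-onz(t,P,z);return np.degrees(np.arctan2(d[1],d[0])),np.hypot(d[0],d[1])
print("lancet",ang(T1(35,302),T1(184,312),.034),ang(T1(30,395),T1(180,402),.034))
print("mailer",ang(T1(420,392),T1(375,582),.009),ang(T1(493,405),T1(450,597),.009))
print("cover",ang(T1(456,55),T1(537,52),.016),ang(T1(456,133),T1(537,130),.016))
print("tape ang",ang(T1(481,493),T2(490,423.5),0))
print("bottle base scene",onz(s,S(530,141),0), "mid body", proj(t,[[*onz(s,S(530,141),0)[:2],z] for z in(0,.05,.093)]))
E
```

```text
mailer [0.4665 0.3084 0.0081] gap0.0015 top@z [0.4668 0.309 ] scene@z [0.4647 0.3083]
timer [ 0.4894 -0.0299  0.0129] gap0.0002 top@z [ 0.4892 -0.0291] scene@z [ 0.4842 -0.0251]
lancet [0.5234 0.4429 0.0352] gap0.0003 top@z [0.5236 0.4433] scene@z [0.5256 0.4423]
cover [0.6368 0.2849 0.019 ] gap0.0008 top@z [0.6377 0.2855] scene@z [0.6428 0.2823]
dish [0.6191 0.155  0.014 ] gap0.0001 top@z [0.6192 0.1551] scene@z [0.6191 0.155 ]
bulb [0.6226 0.0384 0.0904] gap0.0023 top@z [0.6227 0.0397] scene@z [0.6155 0.0419]
stainbulb [ 0.6206 -0.0882  0.1041] gap0.0021 top@z [ 0.6202 -0.0859] scene@z [ 0.6072 -0.0781]
tape [array([0.4678, 0.29  , 0.    ]), array([0.4732, 0.2119, 0.    ]), array([0.4869, 0.0051, 0.    ])]
len 0.33888062809345176
lancet (np.float64(-93.36803382086228), np.float64(0.06235693773812879)) (np.float64(-92.16168167571408), np.float64(0.06236980096513957))
mailer (np.float64(167.93865848385525), np.float64(0.0819225325678525)) (np.float64(168.43690538877792), np.float64(0.08250732514948626))
cover (np.float64(-87.3590323835935), np.float64(0.0346976711901872)) (np.float64(-87.36716134163754), np.float64(0.034549243026943996))
tape ang (np.float64(-86.18149649620665), np.float64(0.2854905416901127))
bottle base scene [0.6234 0.0357 0.    ] mid body [[378.6689 177.4785]
 [381.6924 173.6528]
 [384.5345 170.0564]]
```

```bash
cat > plan.py <<'E'
import sys,json,numpy as np
from bench import env
# args: waypoints "x,y,z,theta" (mm, deg; theta = heading of tool x); prints turn and shift from pose to pose
from scipy.spatial.transform import Rotation as Ro
s=env.get_state();p=np.array(s["ee_pos"])*1e3;R=np.array(s["eef_rot"])
print("t%.2f"%s["time"],p.round(1),"th%.1f"%np.degrees(np.arctan2(R[1,0],R[0,0])),"tilt",(R[:2,2]*57.3).round(2),"op%.3f"%s["opening"],"g%.1f"%s["gripper_force"],"F",np.round(s["ft_force"],1))
for a in sys.argv[1:]:
    x,y,z,th=map(float,a.split(","))
    c,d=np.cos(np.radians(th)),np.sin(np.radians(th));R2=np.array([[c,d,0],[d,-c,0],[0,0,-1]])
    print(a,"turn",np.degrees(Ro.from_matrix(R.T@R2).as_rotvec()).round(1),"shift",(R.T@(np.array([x,y,z])-p)).round(1))
    p,R=np.array([x,y,z]),R2
E
python3 plan.py 400,500,200,-58 523.6,443.3,150,-92.8 523.6,443.3,60,-92.8
```

```text
t0.30 [252.9 571.3 233.2] th-23.9 tilt [-0.01 -0.04] op0.999 g0.0 F [-0.3  0.3 -0.9]
400,500,200,-58 turn [ 0.  -0.  34.1] shift [163.4   5.6  33.2]
523.6,443.3,150,-92.8 turn [ 0.   0.  34.8] shift [113.6 -74.8  50. ]
523.6,443.3,60,-92.8 turn [0. 0. 0.] shift [ 0.  0. 90.]
```

```bash
python3 -m inch '[[[0,0,7,35,1,7,1],[0,0,14,70,2,14,1],[0,0,21,105,4,21,1],[0,0,28,140,5,28,1],[0,0,34,163.4,5.6,33,1]]]' 20
python3 -m inch '[[[0,0,7,25,-15,10,1],[0,0,14,50,-30,20,1],[0,0,21,75,-45,30,1],[0,0,28,95,-60,40,1],[0,0,34.8,113.6,-74.8,50,1]]]'
python3 -m inch '[[[0,0,0,0,0,20,1],[0,0,0,0,0,45,1],[0,0,0,0,0,70,1],[0,0,0,0,0,90,1],[0,0,0,0,0,90,1]]]'
python3 plan.py 523.6,443.3,16,-92.8
```

```text
time: 0.72
ee_pos: [0.4022, 0.4985, 0.1998]
eef_rot: [[0.526, -0.851, -0.0], [-0.851, -0.526, -0.001], [0.001, 0.001, -1.0]]
ft_force: [0.3, 0.2, -0.2]
opening: 1.0
gripper_force: 0.0
time: 1.13
ee_pos: [0.5252, 0.4427, 0.15]
eef_rot: [[-0.054, -0.999, -0.0], [-0.999, 0.054, -0.0], [0.0, 0.0, -1.0]]
ft_force: [0.3, 0.2, 0.1]
opening: 1.007
gripper_force: 0.0
time: 1.55
ee_pos: [0.5216, 0.4411, 0.0551]
eef_rot: [[-0.048, -0.999, -0.007], [-0.999, 0.048, -0.007], [0.008, 0.007, -1.0]]
ft_force: [-0.6, -0.6, -0.4]
opening: 1.001
gripper_force: 0.0
t1.55 [521.6 441.1  55.1] th-92.8 tilt [-0.41 -0.41] op1.001 g0.0 F [-0.6 -0.6 -0.4]
523.6,443.3,16,-92.8 turn [ 0.4 -0.4  0. ] shift [-2.6 -2.1 39. ]
```

```bash
python3 -m inch '[[[0,0,0,0,0,0,1],[0,0,0,0,0,0,1],[0,0,0,0,0,0,1]]]' | head -3
python3 plan.py 523.6,443.3,16,-92.8
python3 - <<'E'
from h import *
t=env.read_camera("top");s=env.read_camera("scene")
a=cv2.resize(t["pixels"][150:280,150:300],None,fx=3,fy=3);b=cv2.resize(s["pixels"][130:290,120:270],None,fx=2.6,fy=2.6)
h=min(len(a),len(b));cv2.imwrite("pics/g1.png",np.hstack([a[:h],b[:h]])[:,:800,::-1])
E
```

```text
time: 1.8
ee_pos: [0.5248, 0.4448, 0.0627]
eef_rot: [[-0.046, -0.999, 0.003], [-0.999, 0.046, 0.003], [-0.003, -0.002, -1.0]]
t1.80 [524.8 444.8  62.7] th-92.7 tilt [0.15 0.16] op1.003 g0.0 F [ 0.6 -0.1  0.9]
523.6,443.3,16,-92.8 turn [-0.1  0.2  0.1] shift [ 1.7  1.2 46.7]
```

View pics/g1.png

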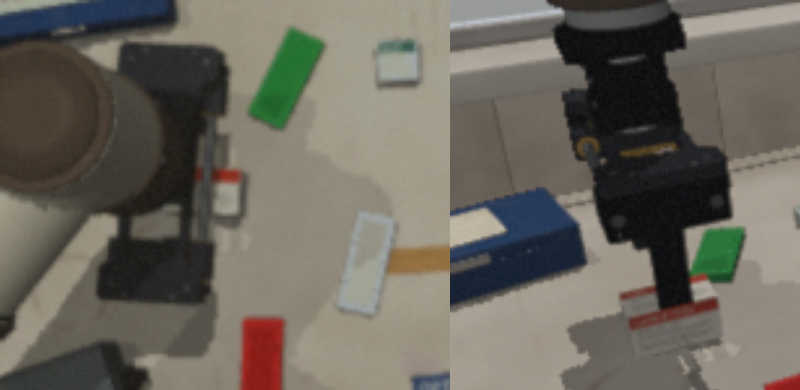

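The gripper stands over the lancet box (left pane ≈(218,192)) with a finger in front of it (right pane ≈(675,300)); nothing in the way. Descend and close.

```bash
python3 -m inch '[[[0,0,0,0,0,10,1],[0,0,0,0,0,20,1],[0,0,0,0,0,30,1],[0,0,0,0,0,38,1],[0,0,0,0,0,43,1]]]' |head -2
python3 -m inch '[[[0,0,0,0,0,0,1],[0,0,0,0,0,0,1],[0,0,0,0,0,0,-1],[0,0,0,0,0,0,-1],[0,0,0,0,0,0,-1]]]' 20
python3 -m inch '[[[0,0,0,0,0,0,-1],[0,0,0,0,0,0,-1],[0,0,0,0,0,0,-1],[0,0,0,0,0,0,-1],[0,0,0,0,0,0,-1]]]'
python3 plan.py
```

```text
time: 2.32
ee_pos: [0.5232, 0.4429, 0.0152]
time: 2.73
ee_pos: [0.5241, 0.4441, 0.0182]
eef_rot: [[-0.047, -0.999, 0.001], [-0.999, 0.047, 0.001], [-0.001, -0.001, -1.0]]
ft_force: [1.0, 0.4, 0.4]
opening: 0.854
gripper_force: 0.0
time: 3.15
ee_pos: [0.5239, 0.4438, 0.0176]
eef_rot: [[-0.047, -0.999, 0.0], [-0.999, 0.047, 0.0], [-0.0, -0.0, -1.0]]
ft_force: [0.2, -0.5, -0.1]
opening: 0.478
gripper_force: 0.0
t3.15 [523.9 443.8  17.6] th-92.7 tilt [0. 0.] op0.478 g0.0 F [ 0.2 -0.5 -0.1]
```

```bash
python3 -m inch '[[[0,0,0,0,0,0,-1],[0,0,0,0,0,0,-1],[0,0,0,0,0,-5,-1],[0,0,0,0,0,-15,-1],[0,0,0,0,0,-30,-1]]]'
python3 -m inch '[[[0,0,0,0,0,-10,-1],[0,0,0,0,0,-20,-1],[0,0,0,0,0,-25,-1],[0,0,0,0,0,-25,-1],[0,0,0,0,0,-25,-1]]]'
python3 plan.py 512,375,72,-60 495,300,72,-28 472.3,224.5,72,3.8 472.3,224.5,22,3.8
```

```text
time: 3.57
ee_pos: [0.5232, 0.443, 0.0469]
eef_rot: [[-0.047, -0.999, -0.002], [-0.999, 0.047, -0.002], [0.002, 0.002, -1.0]]
ft_force: [0.7, 0.2, -0.5]
opening: 0.435
gripper_force: 20.0
time: 3.98
ee_pos: [0.5237, 0.4437, 0.0728]
eef_rot: [[-0.047, -0.999, -0.0], [-0.999, 0.047, 0.0], [-0.0, 0.0, -1.0]]
ft_force: [0.0, 0.5, -1.2]
opening: 0.438
gripper_force: 20.0
t3.98 [523.7 443.7  72.8] th-92.7 tilt [-0.    0.03] op0.438 g20.0 F [ 0.   0.5 -1.2]
512,375,72,-60 turn [ -0.    0.  -32.7] shift [69.2  8.5  0.7]
495,300,72,-28 turn [  0.   0. -32.] shift [56.5 52.2  0. ]
472.3,224.5,72,3.8 turn [  0.    0.  -31.8] shift [15.4 77.3  0. ]
472.3,224.5,22,3.8 turn [0. 0. 0.] shift [ 0.  0. 50.]
```

```bash
python3 -m inch '[[[0,0,-5,12,1,0,-1],[0,0,-12,26,2.5,0,-1],[0,0,-19,41,4.5,0,-1],[0,0,-26,56,6.5,0,-1],[0,0,-32.7,69.2,8.5,0,-1]]]'|head -2
python3 -m inch '[[[0,0,-6.4,11,10,0,-1],[0,0,-12.8,22.5,21,0,-1],[0,0,-19.2,34,31,0,-1],[0,0,-25.6,45,42,0,-1],[0,0,-32,56.5,52.2,0,-1]]]'|head -2
python3 -m inch '[[[0,0,-6.4,4,19,0,-1],[0,0,-12.8,8,37,0,-1],[0,0,-19.2,12,53,0,-1],[0,0,-26,14,67,0,-1],[0,0,-31.8,15.4,77.3,0,-1]]]'|head -2
python3 -m inch '[[[0,0,0,0,0,0,-1],[0,0,0,0,0,0,-1],[0,0,0,0,0,10,-1],[0,0,0,0,0,20,-1],[0,0,0,0,0,30,-1]]]'|head -2
python3 -m inch '[[[0,0,0,0,0,0,-1],[0,0,0,0,0,0,-1],[0,0,0,0,0,0,-1],[0,0,0,0,0,0,-1],[0,0,0,0,0,0,-1]]]'
python3 plan.py 472.3,224.5,22,3.8
python3 - <<'E'
from h import *
s=env.read_camera("scene");t=env.read_camera("top")
crop(s,240,170,160,100,5,"s3.png")
E
```

```text
time: 4.4
ee_pos: [0.5114, 0.3736, 0.0714]
time: 4.82
ee_pos: [0.4944, 0.2988, 0.0717]
time: 5.23
ee_pos: [0.4714, 0.2228, 0.0718]
time: 5.65
ee_pos: [0.4725, 0.2249, 0.0411]
time: 6.07
ee_pos: [0.4728, 0.2248, 0.0429]
eef_rot: [[0.998, 0.067, 0.001], [0.067, -0.998, 0.001], [0.001, -0.001, -1.0]]
ft_force: [-0.7, -0.6, -1.1]
opening: 0.434
gripper_force: 20.0
t6.07 [472.8 224.8  42.9] th3.8 tilt [0.04 0.03] op0.434 g20.0 F [-0.7 -0.6 -1.1]
472.3,224.5,22,3.8 turn [-0. -0.  0.] shift [-0.6  0.2 20.9]
```

View pics/s3.png

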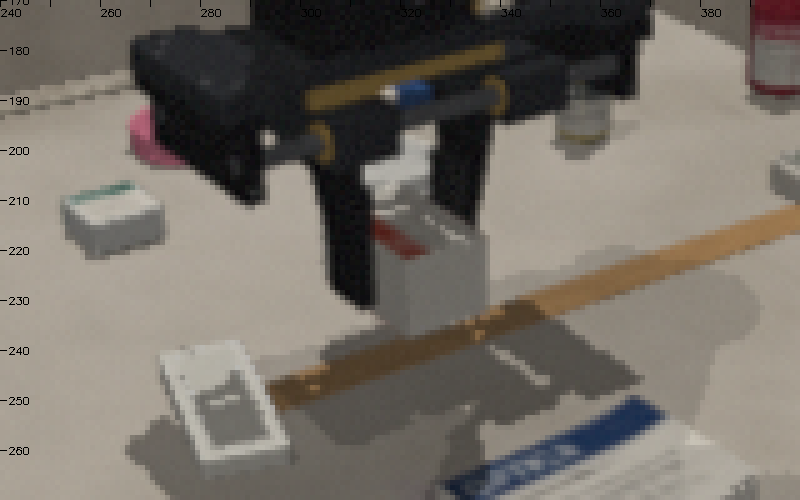

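The lancet box hangs upright over the tape, bottom front edge ≈(335,236), between mailer and slot. Lower and release.

```bash
python3 -m inch '[[[0,0,0,-0.5,0.2,6,-1],[0,0,0,-0.5,0.2,12,-1],[0,0,0,-0.5,0.2,18,-1],[0,0,0,-0.5,0.2,22,-1],[0,0,0,-0.5,0.2,24.5,-1]]]'|head -2
python3 -m inch '[[[0,0,0,0,0,0.5,-1],[0,0,0,0,0,0.5,-1],[0,0,0,0,0,0.5,-1],[0,0,0,0,0,0.5,-1],[0,0,0,0,0,0.5,-1]]]'
python3 -m inch '[[[0,0,0,0,0,0,0.3],[0,0,0,0,0,0,0.3],[0,0,0,0,0,0,0.3],[0,0,0,0,0,0,0.3],[0,0,0,0,0,0,0.3]]]'
python3 plan.py 472.3,224.5,17,3.8 472.3,224.5,110,3.8 555,255,120,3 637.5,285.3,110,2.6 637.5,285.3,50,2.6
```

```text
time: 6.58
ee_pos: [0.4716, 0.2239, 0.0174]
time: 7.0
ee_pos: [0.472, 0.2242, 0.0175]
eef_rot: [[0.998, 0.067, -0.0], [0.067, -0.998, -0.0], [-0.0, 0.0, -1.0]]
ft_force: [0.1, -0.8, 0.9]
opening: 0.435
gripper_force: 20.0
time: 7.42
ee_pos: [0.4722, 0.2244, 0.0176]
eef_rot: [[0.998, 0.067, 0.0], [0.067, -0.998, 0.0], [0.0, -0.0, -1.0]]
ft_force: [-0.0, 1.1, -0.2]
opening: 0.631
gripper_force: 0.0
t7.42 [472.2 224.4  17.6] th3.8 tilt [0.01 0.01] op0.631 g0.0 F [-0.   1.1 -0.2]
472.3,224.5,17,3.8 turn [-0. -0.  0.] shift [ 0.1 -0.1  0.6]
472.3,224.5,110,3.8 turn [0. 0. 0.] shift [  0.   0. -93.]
555,255,120,3 turn [0.  0.  0.8] shift [ 84.5 -25.  -10. ]
637.5,285.3,110,2.6 turn [0.  0.  0.4] shift [ 84.  -25.9  10. ]
637.5,285.3,50,2.6 turn [0. 0. 0.] shift [ 0.  0. 60.]
```

```bash
python3 -m inch '[[[0,0,0,0,0,-8,0.4],[0,0,0,0,0,-25,0.6],[0,0,0,0,0,-50,0.6],[0,0,0,0,0,-75,0.6],[0,0,0,0,0,-92,0.6]]]'|head -2
python3 -m inch '[[[0,0,0.4,25,-8,-3,0.6],[0,0,0.8,60,-18,-6,0.6],[0,0,0.8,95,-28,-6,0.6],[0,0,1,130,-39,-3,0.6],[0,0,1.2,168.7,-49.7,0,0.6]]]'|head -2
python3 -m inch '[[[0,0,0,0,0,0,0.6],[0,0,0,0,0,15,0.6],[0,0,0,0,0,30,0.6],[0,0,0,0,0,45,0.6],[0,0,0,0,0,55,0.6]]]'|head -2
python3 -m inch '[[[0,0,0,0,0,0,0.6],[0,0,0,0,0,0,0.6],[0,0,0,0,0,0,0.6],[0,0,0,0,0,0,0.6],[0,0,0,0,0,0,0.6]]]'|head -2
python3 plan.py 637.5,285.3,13.5,2.6
python3 - <<'E'
from h import *
t=env.read_camera("top");s=env.read_camera("scene")
a=cv2.resize(t["pixels"][160:250,240:340],None,fx=5,fy=5,interpolation=0);b=cv2.resize(s["pixels"][170:260,230:290],None,fx=5,fy=5,interpolation=0)
cv2.imwrite("pics/l2.png",np.hstack([a,b])[...,::-1])
E
```

```text
time: 7.83
ee_pos: [0.4729, 0.2248, 0.1124]
time: 8.25
ee_pos: [0.6383, 0.2857, 0.1109]
time: 8.67
ee_pos: [0.6363, 0.2846, 0.0532]
time: 9.08
ee_pos: [0.6376, 0.2855, 0.0559]
t9.08 [637.6 285.5  55.9] th2.6 tilt [0.1  0.07] op0.802 g0.0 F [-0.1 -0.8 -0.3]
637.5,285.3,13.5,2.6 turn [-0.1 -0.1  0. ] shift [-0.2  0.2 42.4]
```

View pics/l2.png

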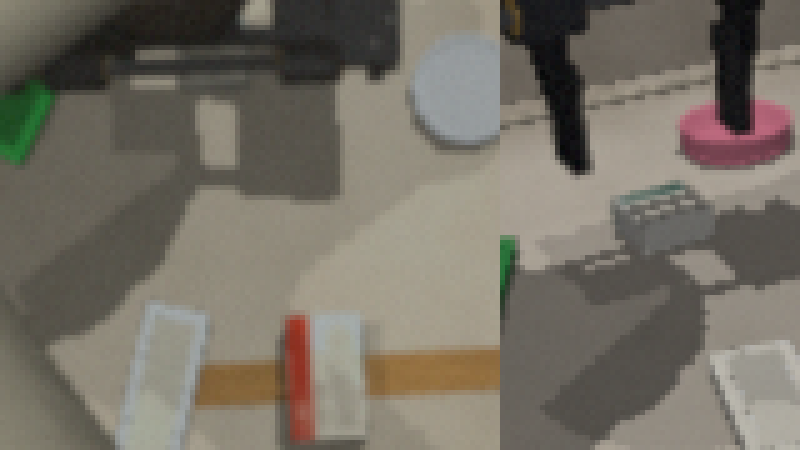

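Lancet box stands across the tape (top pane: corners ≈(287,316)–(366,437) in the 5x crop from (240,160), centre px ≈(304.5,235)); cover box lies under and between the open fingers. Descend and grip it.

```bash
python3 - <<'E'
from h import *
t=env.read_camera("top")
q=lambda x,y:(240+x/5-.5,160+y/5-.5)
for p in [(325.5,377)]: print(onz(t,q(*p),.034), "want .4723 .2245")
c=[onz(t,q(*p),.034) for p in [(287,316),(360,314),(366,437),(288,441)]]
print(np.mean(c,0),[np.degrees(np.arctan2(*(c[i]-c[j])[[1,0]])) for i,j in((0,3),(1,2))])
E
python3 -m inch '[[[0,0,0,0,0,10,0.6],[0,0,0,0,0,20,0.6],[0,0,0,0,0,29,0.6],[0,0,0,0,0,36,0.6],[0,0,0,0,0,41,0.6]]]'|head -2
python3 -m inch '[[[0,0,0,0,0,0,0.6],[0,0,0,0,0,0,-1],[0,0,0,0,0,0,-1],[0,0,0,0,0,0,-1],[0,0,0,0,0,0,-1]]]' 15|head -2
python3 -m inch '[[[0,0,0,0,0,0,-1],[0,0,0,0,0,0,-1],[0,0,0,0,0,0,-1],[0,0,0,0,0,0,-1],[0,0,0,0,0,0,-1]]]'
python3 plan.py 637.5,285.3,90,2.6 555,255,90,3.2 472.3,224.5,90,3.8 472.3,224.5,49,3.8
```

```text
[0.47107839 0.22556758 0.034     ] want .4723 .2245
[0.47118693 0.22569421 0.034     ] [np.float64(1.2545859946504918), np.float64(3.3334852978113423)]
time: 9.65
ee_pos: [0.6363, 0.2845, 0.0114]
time: 10.07
ee_pos: [0.6372, 0.2852, 0.0137]
time: 10.48
ee_pos: [0.6371, 0.2851, 0.0137]
eef_rot: [[0.999, 0.046, 0.0], [0.046, -0.999, 0.0], [0.0, -0.0, -1.0]]
ft_force: [0.2, 0.1, 0.4]
opening: 0.41
gripper_force: 15.0
t10.48 [637.1 285.1  13.7] th2.6 tilt [0.01 0.  ] op0.410 g15.0 F [0.2 0.1 0.4]
637.5,285.3,90,2.6 turn [-0. -0.  0.] shift [  0.4  -0.2 -76.3]
555,255,90,3.2 turn [ 0.   0.  -0.6] shift [-83.8  26.5   0. ]
472.3,224.5,90,3.8 turn [ 0.   0.  -0.6] shift [-84.3  25.8   0. ]
472.3,224.5,49,3.8 turn [0. 0. 0.] shift [ 0.  0. 41.]
```

```bash
python3 -m inch '[[[0,0,0,0,0,-5,-1],[0,0,0,0,0,-20,-1],[0,0,0,0,0,-45,-1],[0,0,0,0,0,-66,-1],[0,0,0,0,0,-76,-1]]]'|head -2
python3 -m inch '[[[0,0,-0.3,-20,6,0,-1],[0,0,-0.6,-55,17,0,-1],[0,0,-0.9,-95,29.5,0,-1],[0,0,-1.2,-135,42,0,-1],[0,0,-1.2,-167,53,0,-1]]]'|head -2
python3 -m inch '[[[0,0,0,0,0,0,-1],[0,0,0,0,0,5,-1],[0,0,0,0,0,12,-1],[0,0,0,0,0,20,-1],[0,0,0,0,0,25,-1]]]'|head -2
python3 -m inch '[[[0,0,0,0,0,0,-1],[0,0,0,0,0,0,-1],[0,0,0,0,0,0,-1],[0,0,0,0,0,0,-1],[0,0,0,0,0,0,-1]]]'
python3 plan.py 472,224.5,48,3.8
```

```text
time: 10.9
ee_pos: [0.6386, 0.286, 0.0932]
time: 11.32
ee_pos: [0.4697, 0.2229, 0.089]
time: 11.73
ee_pos: [0.4732, 0.2248, 0.0629]
time: 12.15
ee_pos: [0.473, 0.2247, 0.0647]
eef_rot: [[0.998, 0.066, 0.0], [0.066, -0.998, 0.0], [0.0, -0.0, -1.0]]
ft_force: [-0.4, -0.3, -0.3]
opening: 0.414
gripper_force: 15.0
t12.15 [473.  224.7  64.7] th3.8 tilt [0.02 0.02] op0.414 g15.0 F [-0.4 -0.3 -0.3]
472,224.5,48,3.8 turn [-0. -0.  0.] shift [-1.   0.1 16.7]
```

```bash
python3 -m inch '[[[0,0,0,-1,0.2,4,-1],[0,0,0,-1,0.2,8,-1],[0,0,0,-1,0.2,12,-1],[0,0,0,-1,0.2,14.5,-1],[0,0,0,-1,0.2,16.5,-1]]]'|head -2
python3 -m inch '[[[0,0,0,0,0,0.5,-1],[0,0,0,0,0,0.5,-1],[0,0,0,0,0,0.5,-1],[0,0,0,0,0,0.5,-1],[0,0,0,0,0,0.5,-1]]]'
python3 -m inch '[[[0,0,0,0,0,0,0.2],[0,0,0,0,0,0,0.2],[0,0,0,0,0,0,0.2],[0,0,0,0,0,0,0.2],[0,0,0,0,0,0,0.2]]]'
python3 plan.py 472,224.5,150,3.8 530,195,150,-28 580,170,150,-58  619.2,155,150,-86.2 619.2,155,60,-86.2
```

```text
time: 12.57
ee_pos: [0.4715, 0.2241, 0.0475]
time: 12.98
ee_pos: [0.4717, 0.2243, 0.0475]
eef_rot: [[0.998, 0.067, 0.0], [0.067, -0.998, 0.0], [0.0, -0.0, -1.0]]
ft_force: [-0.4, 0.3, 0.3]
opening: 0.417
gripper_force: 15.0
time: 13.4
ee_pos: [0.4717, 0.2243, 0.0476]
eef_rot: [[0.998, 0.067, 0.0], [0.067, -0.998, 0.0], [0.0, -0.0, -1.0]]
ft_force: [-0.3, 0.5, 0.0]
opening: 0.589
gripper_force: 0.0
t13.40 [471.7 224.3  47.6] th3.8 tilt [0.01 0.  ] op0.589 g0.0 F [-0.3  0.5  0. ]
472,224.5,150,3.8 turn [-0. -0.  0.] shift [   0.3   -0.2 -102.4]
530,195,150,-28 turn [ 0.   0.  31.8] shift [55.9 33.3  0. ]
580,170,150,-58 turn [ 0.  0. 30.] shift [55.9 -1.4  0. ]
619.2,155,150,-86.2 turn [ 0.   0.  28.2] shift [ 33.5 -25.3   0. ]
619.2,155,60,-86.2 turn [0. 0. 0.] shift [ 0.  0. 90.]
```

```bash
python3 -m inch '[[[0,0,0,0,0,-5,0.2],[0,0,0,0,0,-25,0.5],[0,0,0,0,0,-55,1],[0,0,0,0,0,-85,1],[0,0,0,0,0,-102,1]]]'|head -2
python3 -m inch '[[[0,0,6,8,5,0,1],[0,0,12.5,20,12,0,1],[0,0,19,32,19,0,1],[0,0,25.5,44,26,0,1],[0,0,31.8,56,33.3,0,1]]]'|head -2
python3 -m inch '[[[0,0,6,11,0,0,1],[0,0,12,22,0,0,1],[0,0,18,33,-0.5,0,1],[0,0,24,45,-1,0,1],[0,0,30,56,-1.4,0,1]]]'|head -2
python3 -m inch '[[[0,0,6,8,-6,0,1],[0,0,12,16,-12,0,1],[0,0,18,23,-17,0,1],[0,0,23,29,-22,0,1],[0,0,28.2,33.5,-25.3,0,1]]]'|head -2
python3 -m inch '[[[0,0,0,0,0,10,1],[0,0,0,0,0,35,1],[0,0,0,0,0,60,1],[0,0,0,0,0,80,1],[0,0,0,0,0,90,1]]]'|head -2
python3 -m inch '[[[0,0,0,0,0,0,1],[0,0,0,0,0,0,1],[0,0,0,0,0,0,1],[0,0,0,0,0,0,1],[0,0,0,0,0,0,1]]]'|head -2
python3 plan.py 619.2,155,14,-86.2
python3 - <<'E'
from h import *
t=env.read_camera("top");s=env.read_camera("scene")
a=cv2.resize(t["pixels"][160:250,260:340],None,fx=5,fy=5,interpolation=0);b=cv2.resize(s["pixels"][160:250,280:360],None,fx=5,fy=5,interpolation=0)
cv2.imwrite("pics/d1.png",np.hstack([a,b])[...,::-1])
E
```

```text
time: 13.82
ee_pos: [0.473, 0.2251, 0.1533]
time: 14.23
ee_pos: [0.5303, 0.1945, 0.1501]
time: 14.65
ee_pos: [0.5804, 0.1694, 0.1499]
time: 15.07
ee_pos: [0.6197, 0.1544, 0.1498]
time: 15.48
ee_pos: [0.6167, 0.154, 0.0561]
time: 15.9
ee_pos: [0.6199, 0.1552, 0.061]
t15.90 [619.9 155.2  61. ] th-86.2 tilt [0.14 0.07] op0.998 g0.0 F [-0.6  0.3 -0.2]
619.2,155,14,-86.2 turn [-0.1  0.1  0. ] shift [ 0.2  0.8 47. ]
```

View pics/d1.png

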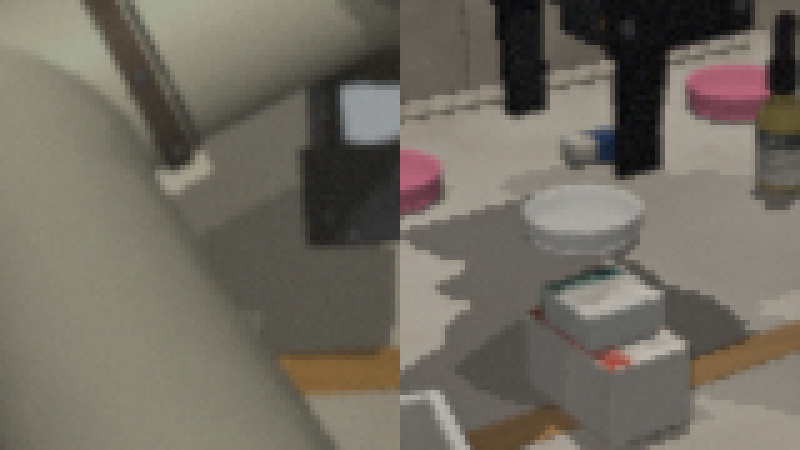

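The cover box sits squarely on the lancet box (right pane ≈(605,300)); dish ≈(585,215) is between the fingers, eraser clear of them. Descend on the dish.

```bash
python3 -m inch '[[[0,0,0,0,0.8,10,1],[0,0,0,0,0.8,22,1],[0,0,0,0,0.8,32,1],[0,0,0,0,0.8,40,1],[0,0,0,0,0.8,45,1]]]'|head -2
python3 -m inch '[[[0,0,0,0,0,1,1],[0,0,0,0,0,1,1],[0,0,0,0,0,1,-1],[0,0,0,0,0,1,-1],[0,0,0,0,0,1,-1]]]' 12|head -2
python3 -m inch '[[[0,0,0,0,0,0,-1],[0,0,0,0,0,0,-1],[0,0,0,0,0,0,-1],[0,0,0,0,0,0,-1],[0,0,0,0,0,0,-1]]]'
python3 plan.py 619.2,155,55,-86.2 478,139.7,55,-86.2 478,139.7,16,-86.2
```

```text
time: 16.42
ee_pos: [0.6172, 0.1542, 0.0122]
time: 16.83
ee_pos: [0.6186, 0.1548, 0.014]
time: 17.25
ee_pos: [0.6184, 0.1548, 0.0138]
eef_rot: [[0.067, -0.998, 0.0], [-0.998, -0.067, 0.0], [-0.0, -0.0, -1.0]]
ft_force: [-0.4, -0.6, 1.1]
opening: 0.613
gripper_force: 12.0
t17.25 [618.4 154.8  13.8] th-86.2 tilt [0.02 0.01] op0.613 g12.0 F [-0.4 -0.6  1.1]
619.2,155,55,-86.2 turn [-0.  0.  0.] shift [ -0.2  -0.8 -41.2]
478,139.7,55,-86.2 turn [0. 0. 0.] shift [  5.9 141.9   0. ]
478,139.7,16,-86.2 turn [0. 0. 0.] shift [ 0.  0. 39.]
```

```bash
python3 -m inch '[[[0,0,0,0,0,-4,-1],[0,0,0,0,0,-14,-1],[0,0,0,0,0,-26,-1],[0,0,0,0,0,-34,-1],[0,0,0,0,0,-36,-1]]]'|head -2
python3 -m inch '[[[0,0,0,1,18,0,-1],[0,0,0,2,50,0,-1],[0,0,0,4,85,0,-1],[0,0,0,5,118,0,-1],[0,0,0,5.7,141,0,-1]]]'|head -2
python3 -m inch '[[[0,0,0,0,0,0,-1],[0,0,0,0,0,4,-1],[0,0,0,0,0,9,-1],[0,0,0,0,0,15,-1],[0,0,0,0,0,20,-1]]]'|head -2
python3 -m inch '[[[0,0,0,0,0,0,-1],[0,0,0,0,0,0,-1],[0,0,0,0,0,0,-1],[0,0,0,0,0,0,-1],[0,0,0,0,0,0,-1]]]'
python3 plan.py 478,139.7,14,-86.2
```

```text
time: 17.67
ee_pos: [0.6198, 0.1553, 0.0525]
time: 18.08
ee_pos: [0.4749, 0.1386, 0.0497]
time: 18.5
ee_pos: [0.4788, 0.1398, 0.0286]
time: 18.92
ee_pos: [0.4782, 0.1397, 0.0297]
eef_rot: [[0.067, -0.998, 0.0], [-0.998, -0.067, 0.0], [-0.0, -0.0, -1.0]]
ft_force: [-0.7, 0.2, 0.0]
opening: 0.612
gripper_force: 12.0
t18.92 [478.2 139.7  29.7] th-86.2 tilt [0.02 0.01] op0.612 g12.0 F [-0.7  0.2  0. ]
478,139.7,14,-86.2 turn [-0.  0.  0.] shift [-0.   0.3 15.7]
```

```bash
python3 -m inch '[[[0,0,0,0,0.2,4,-1],[0,0,0,0,0.2,8,-1],[0,0,0,0,0.2,11,-1],[0,0,0,0,0.2,13.5,-1],[0,0,0,0,0.2,15.5,-1]]]'|head -2
python3 -m inch '[[[0,0,0,0,0,0.5,-1],[0,0,0,0,0,0.5,-1],[0,0,0,0,0,0.5,-1],[0,0,0,0,0,0.5,-1],[0,0,0,0,0,0.5,-1]]]'
python3 -m inch '[[[0,0,0,0,0,0,0.7],[0,0,0,0,0,0,0.7],[0,0,0,0,0,0,0.7],[0,0,0,0,0,0,0.7],[0,0,0,0,0,0,0.7]]]'
python3 plan.py 478,139.7,150,-86.2 550,88,150,-86.2 623,37,150,-86.2 623,37,37,-86.2
```

```text
time: 19.33
ee_pos: [0.4776, 0.1395, 0.0136]
time: 19.75
ee_pos: [0.4779, 0.1396, 0.0135]
eef_rot: [[0.067, -0.998, 0.0], [-0.998, -0.067, 0.0], [-0.0, -0.0, -1.0]]
ft_force: [0.2, -0.3, 0.1]
opening: 0.614
gripper_force: 12.0
time: 20.17
ee_pos: [0.4778, 0.1396, 0.0136]
eef_rot: [[0.067, -0.998, 0.0], [-0.998, -0.067, 0.0], [-0.0, -0.0, -1.0]]
ft_force: [0.7, -1.1, 0.7]
opening: 0.834
gripper_force: 0.0
t20.17 [477.8 139.6  13.6] th-86.2 tilt [0. 0.] op0.834 g0.0 F [ 0.7 -1.1  0.7]
478,139.7,150,-86.2 turn [-0.  0.  0.] shift [-1.000e-01 -2.000e-01 -1.364e+02]
550,88,150,-86.2 turn [0. 0. 0.] shift [ 56.4 -68.4   0. ]
623,37,150,-86.2 turn [0. 0. 0.] shift [ 55.7 -69.5   0. ]
623,37,37,-86.2 turn [0. 0. 0.] shift [  0.   0. 113.]
```

```bash
python3 -m inch '[[[0,0,0,0,0,-8,1],[0,0,0,0,0,-35,1],[0,0,0,0,0,-75,1],[0,0,0,0,0,-110,1],[0,0,0,0,0,-136,1]]]'|head -2
python3 -m inch '[[[0,0,0,15,-20,0,1],[0,0,0,39,-48,0,1],[0,0,0,64,-78,0,1],[0,0,0,90,-112,0,1],[0,0,0,112,-138,0,1]]]'|head -2
python3 -m inch '[[[0,0,0,0,0,0,1],[0,0,0,0,0,0,1],[0,0,0,0,0,0,1],[0,0,0,0,0,0,1],[0,0,0,0,0,0,1]]]'|head -2
python3 plan.py 623,37,100,-86.2
python3 - <<'E'
from h import *
t=env.read_camera("top");s=env.read_camera("scene")
a=cv2.resize(t["pixels"][160:250,260:420],None,fx=5,fy=5,interpolation=0);b=cv2.resize(s["pixels"][140:230,280:440],None,fx=3,fy=3,interpolation=0)
b=cv2.copyMakeBorder(b,0,0,0,320,0)
cv2.imwrite("pics/b1.png",a[...,::-1]);cv2.imwrite("pics/b2.png",b[:,:480,::-1])
E
```

```text
time: 20.58
ee_pos: [0.4787, 0.1399, 0.1533]
time: 21.0
ee_pos: [0.6248, 0.0357, 0.1505]
time: 21.42
ee_pos: [0.6221, 0.0378, 0.1501]
t21.42 [622.1  37.8 150.1] th-86.1 tilt [0.01 0.01] op0.995 g0.0 F [ 0.  -0.1 -0.5]
623,37,100,-86.2 turn [-0.   0.   0.1] shift [ 0.9 -0.8 50.1]
```

View pics/b1.png

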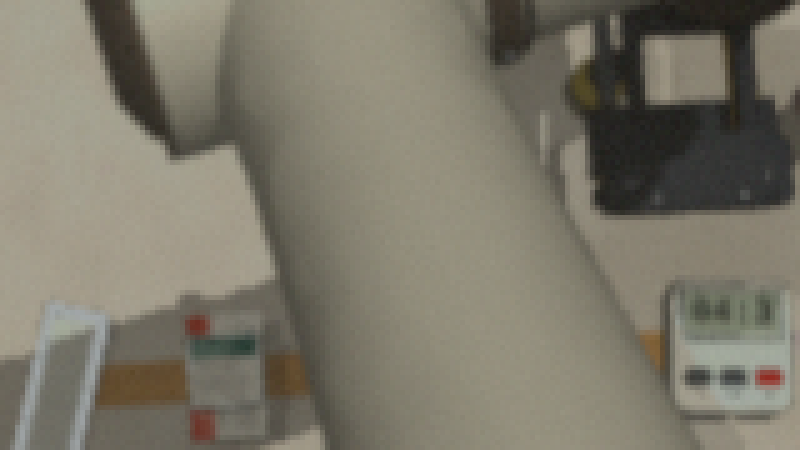

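View pics/b2.png

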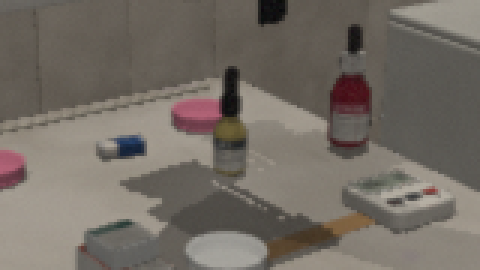

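Row so far looks right; slim yellow bottle at ≈(230,150) in the crop stands free, below the gripper. Descend slowly.

```bash
python3 -m inch '[[[0,0,0,0.6,-0.6,8,1],[0,0,0,0.6,-0.6,24,1],[0,0,0,0.6,-0.6,42,1],[0,0,0,0.6,-0.6,58,1],[0,0,0,0.6,-0.6,68,1]]]'|head -2
python3 -m inch '[[[0,0,0,0,0,6,1],[0,0,0,0,0,12,1],[0,0,0,0,0,18,1],[0,0,0,0,0,24,1],[0,0,0,0,0,30,1]]]'|head -2
python3 -m inch '[[[0,0,0,0,0,4,1],[0,0,0,0,0,7,1],[0,0,0,0,0,9,1],[0,0,0,0,0,10.5,1],[0,0,0,0,0,11.5,1]]]'
python3 -m inch '[[[0,0,0,0,0,0,1],[0,0,0,0,0,0,1],[0,0,0,0,0,0,-1],[0,0,0,0,0,0,-1],[0,0,0,0,0,0,-1]]]' 12|head -2
python3 plan.py
```

```text
time: 21.93
ee_pos: [0.6222, 0.0366, 0.0793]
time: 22.35
ee_pos: [0.624, 0.0366, 0.0516]
time: 22.77
ee_pos: [0.6237, 0.0365, 0.04]
eef_rot: [[0.067, -0.998, 0.0], [-0.998, -0.067, 0.0], [-0.0, -0.0, -1.0]]
ft_force: [-0.5, 0.4, -0.8]
opening: 1.002
gripper_force: 0.0
time: 23.18
ee_pos: [0.6237, 0.0365, 0.0402]
t23.18 [623.7  36.5  40.2] th-86.2 tilt [0.02 0.  ] op0.852 g0.0 F [-0.6 -0.2  0. ]
```

```bash
python3 -m inch '[[[0,0,0,0,0,1,-1],[0,0,0,0,0,2,-1],[0,0,0,0,0,2,-1],[0,0,0,0,0,2,-1],[0,0,0,0,0,2,-1]]]'|head -2
python3 -m inch '[[[0,0,0,0,0,0,-1],[0,0,0,0,0,0,-1],[0,0,0,0,0,0,-1],[0,0,0,0,0,0,-1],[0,0,0,0,0,0,-1]]]'
python3 plan.py 623.7,36.5,75,-86.2 483.7,54.9,75,-86.2 483.7,54.9,40,-86.2
```

```text
time: 23.6
ee_pos: [0.6236, 0.0365, 0.038]
time: 24.02
ee_pos: [0.6235, 0.0365, 0.038]
eef_rot: [[0.067, -0.998, -0.0], [-0.998, -0.067, -0.0], [0.0, 0.0, -1.0]]
ft_force: [-0.1, 0.6, -1.1]
opening: 0.318
gripper_force: 12.0
t24.02 [623.5  36.5  38. ] th-86.2 tilt [-0.01 -0.  ] op0.318 g12.0 F [-0.1  0.6 -1.1]
623.7,36.5,75,-86.2 turn [ 0. -0.  0.] shift [ -0.   -0.2 -37. ]
483.7,54.9,75,-86.2 turn [0. 0. 0.] shift [-27.6 138.5   0. ]
483.7,54.9,40,-86.2 turn [0. 0. 0.] shift [ 0.  0. 35.]
```

```bash
python3 -m inch '[[[0,0,0,0,0,-3,-1],[0,0,0,0,0,-10,-1],[0,0,0,0,0,-20,-1],[0,0,0,0,0,-28,-1],[0,0,0,0,0,-32,-1]]]' 18|head -2
python3 -m inch '[[[0,0,0,-2,10,0,-1],[0,0,0,-5,26,0,-1],[0,0,0,-9,45,0,-1],[0,0,0,-13,66,0,-1],[0,0,0,-17,86,0,-1]]]'|head -2
python3 -m inch '[[[0,0,0,-4,19,0,-1],[0,0,0,-7,34,0,-1],[0,0,0,-9,45,0,-1],[0,0,0,-10,51,0,-1],[0,0,0,-10.6,52.5,0,-1]]]'|head -2
python3 -m inch '[[[0,0,0,0,0,0,-1],[0,0,0,0,0,4,-1],[0,0,0,0,0,10,-1],[0,0,0,0,0,16,-1],[0,0,0,0,0,20,-1]]]'|head -2
python3 -m inch '[[[0,0,0,0,0,0,-1],[0,0,0,0,0,0,-1],[0,0,0,0,0,0,-1],[0,0,0,0,0,0,-1],[0,0,0,0,0,0,-1]]]'
python3 plan.py 483.7,54.9,38,-86.2
```

```text
time: 24.43
ee_pos: [0.6247, 0.0367, 0.0723]
time: 24.85
ee_pos: [0.5359, 0.0478, 0.0706]
time: 25.27
ee_pos: [0.4829, 0.0549, 0.0707]
time: 25.68
ee_pos: [0.4834, 0.0546, 0.0488]
time: 26.1
ee_pos: [0.4838, 0.0549, 0.0503]
eef_rot: [[0.067, -0.998, 0.001], [-0.998, -0.067, 0.0], [-0.0, -0.001, -1.0]]
ft_force: [0.3, 0.1, -0.0]
opening: 0.32
gripper_force: 18.0
t26.10 [483.8  54.9  50.3] th-86.2 tilt [0.03 0.01] op0.320 g18.0 F [ 0.3  0.1 -0. ]
483.7,54.9,38,-86.2 turn [-0.  0.  0.] shift [-0.   0.1 12.3]
```

```bash
python3 -m inch '[[[0,0,0,0,0,3,-1],[0,0,0,0,0,6,-1],[0,0,0,0,0,9,-1],[0,0,0,0,0,11,-1],[0,0,0,0,0,12,-1]]]'|head -2
python3 -m inch '[[[0,0,0,0,0,0.3,-1],[0,0,0,0,0,0.3,-1],[0,0,0,0,0,0.3,-1],[0,0,0,0,0,0.3,-1],[0,0,0,0,0,0.3,-1]]]'
python3 -m inch '[[[0,0,0,0,0,0,0.4],[0,0,0,0,0,0,0.4],[0,0,0,0,0,0,0.4],[0,0,0,0,0,0,0.4],[0,0,0,0,0,0,0.4]]]'
python3 -m inch '[[[0,0,0,0,0,0,0.4],[0,0,0,0,0,-3,0.4],[0,0,0,0,0,-12,0.4],[0,0,0,0,0,-26,0.4],[0,0,0,0,0,-42,0.4]]]'
python3 -m inch '[[[0,0,0,0,0,-20,0.4],[0,0,0,0,0,-45,0.4],[0,0,0,0,0,-70,0.4],[0,0,0,0,0,-85,0.4],[0,0,0,0,0,-90,0.4]]]'|head -2
python3 plan.py 480,240,170,-86.2 440,420,200,-60 
```

```text
time: 26.52
ee_pos: [0.4833, 0.0546, 0.0379]
time: 26.93
ee_pos: [0.4833, 0.0547, 0.0379]
eef_rot: [[0.067, -0.998, -0.001], [-0.998, -0.067, -0.0], [0.0, 0.001, -1.0]]
ft_force: [-3.0, -0.1, 5.3]
opening: 0.312
gripper_force: 18.0
time: 27.35
ee_pos: [0.4837, 0.0549, 0.0376]
eef_rot: [[0.067, -0.998, 0.0], [-0.998, -0.067, 0.0], [-0.0, -0.0, -1.0]]
ft_force: [-0.4, 0.0, 0.1]
opening: 0.609
gripper_force: 0.0
time: 27.77
ee_pos: [0.4832, 0.0546, 0.0803]
eef_rot: [[0.067, -0.998, -0.001], [-0.998, -0.067, -0.001], [0.0, 0.001, -1.0]]
ft_force: [0.2, -0.6, 0.7]
opening: 0.698
gripper_force: 0.0
time: 28.18
ee_pos: [0.4852, 0.0553, 0.1735]
t28.18 [485.2  55.3 173.5] th-86.1 tilt [0.38 0.13] op0.696 g0.0 F [ 0.2  0.  -0.4]
480,240,170,-86.2 turn [-0.4  0.1  0.1] shift [-184.6   -7.2    3.9]
440,420,200,-60 turn [  0.    0.  -26.2] shift [-182.3   28.   -30. ]
```

Move aside towards the left and look at the result.

```bash
python3 -m inch '[[[0,0,0,-25,0,-10,0.4],[0,0,0,-60,0,-20,0.4],[0,0,0,-95,0,-30,0.4],[0,0,0,-130,0,-30,0.4],[0,0,0,-165,0,-30,0.4]]]'|head -2
python3 -m inch '[[[0,0,0,-35,4,0,0.4],[0,0,0,-70,8,0,0.4],[0,0,0,-105,12,0,0.4],[0,0,0,-140,20,0,0.4],[0,0,0,-165,24,0,0.4]]]'|head -2
python3 -m inch '[[[0,0,0,-30,30,0,0.4],[0,0,0,-60,60,0,0.4],[0,0,0,-90,90,0,0.4],[0,0,0,-110,110,0,0.4],[0,0,0,-120,120,0,0.4]]]'|head -2
python3 -m inch '[[[0,0,0,0,0,0,0.4],[0,0,0,0,0,0,0.4],[0,0,0,0,0,0,0.4]]]'|head -2
python3 - <<'E'
from h import *
t=env.read_camera("top");s=env.read_camera("scene")
crop(t,255,160,160,100,5,"f1.png");crop(s,240,140,180,130,4,"f2.png")
E
```

```text
time: 28.6
ee_pos: [0.4721, 0.2209, 0.2003]
time: 29.02
ee_pos: [0.4363, 0.3847, 0.1991]
time: 29.43
ee_pos: [0.307, 0.4961, 0.1991]
time: 29.68
ee_pos: [0.3105, 0.4933, 0.1994]
```

View pics/f1.png

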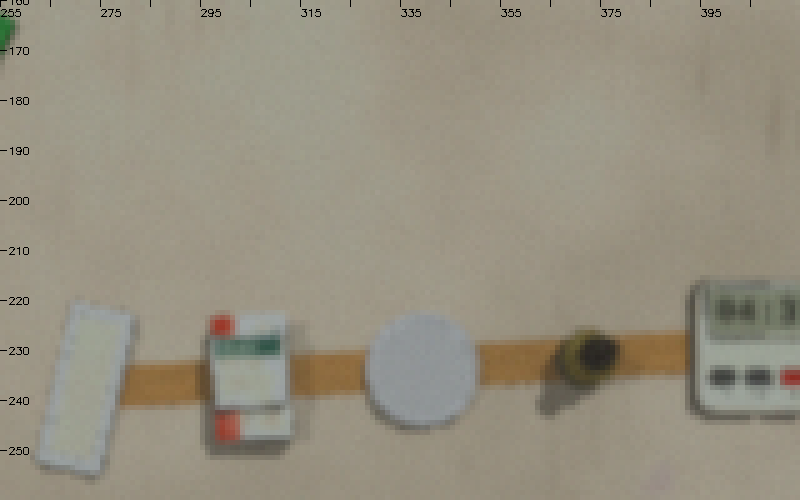

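View pics/f2.png

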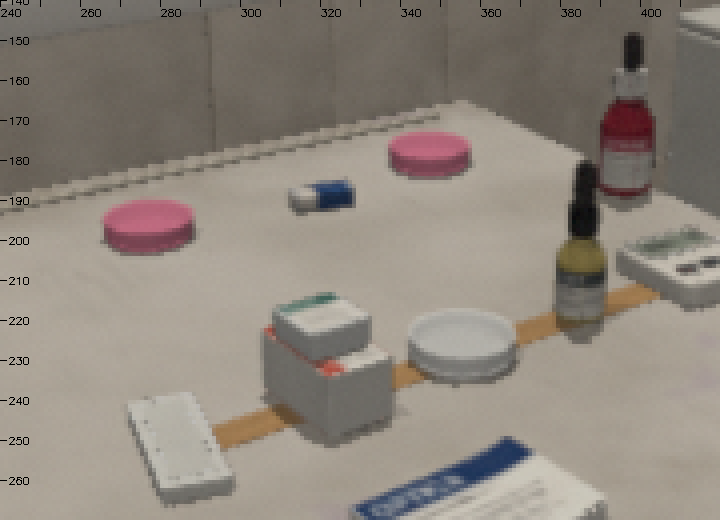

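Final views: order mailer–lancet+cover–dish–oil bottle–timer, all upright on the tape (top px centres ≈(304,235), (339,233.5), (372,231)); look-alikes, eraser and stain bottle untouched. One numeric check.

```bash
python3 - <<'E'
from h import *
t=env.read_camera("top");s=env.read_camera("scene")
F=lambda x,y:(255+x/5-.5,160+y/5-.5);G=lambda x,y:(240+x/4-.5,140+y/4-.5)
for n,p,z,w in[("lancet",(249,378),.034,(.4723,.2245)),("cover",(249.5,372.5),.05,(.4723,.2245)),("dish",(422,370),.014,(.478,.1397)),("bulb",(600,351),.088,(.4837,.0549)),("mailer",(86,389),.009,(.4667,.3088))]: print(n,onz(t,F(*p),z)[:2].round(4),w)
print(tri(t,F(600,351),s,G(586,166)),onz(s,G(580,320),0),onz(s,G(461,329),.014))
print(env.get_state()["time"])
E
```

```text
lancet [0.4706 0.2263] (0.4723, 0.2245)
cover [0.4724 0.2256] (0.4723, 0.2245)
dish [0.4763 0.1398] (0.478, 0.1397)
bulb [0.4817 0.0603] (0.4837, 0.0549)
mailer [0.4656 0.3093] (0.4667, 0.3088)
(array([0.48059793, 0.05988039, 0.09240888]), np.float64(0.0026170241618155413)) [0.48120901 0.05636462 0.        ] [0.4840014  0.13438521 0.014     ]
29.8833
```

```bash
python3 - <<'E'
from h import *
t=env.read_camera("top");s=env.read_camera("scene")
# tape fit
px=t["pixels"].astype(int);hsv=cv2.cvtColor(t["pixels"],cv2.COLOR_RGB2HSV)
m=(hsv[...,0]>10)&(hsv[...,0]<22)&(hsv[...,1]>110)&(px[...,0]>110);m[:215]=0;m[250:]=0;m[:,:278]=0;m[:,395:]=0
cols=[c for c in list(range(282,294))+list(range(316,326))+list(range(354,363))+list(range(382,391)) if m[:,c].sum()>5]
P=np.array([onz(t,(c,np.mean(np.where(m[:,c])[0])),0)[:2] for c in cols])
k=np.polyfit(P[:,1],P[:,0],1); print("tape x at y=.2245,.1397,.0549:",np.polyval(k,[.2245,.1397,.0549]).round(4),"ang",np.degrees(np.arctan(k[0])))
a0=np.radians(-86.18)
def ctr(i): u=np.array([np.cos(a0),np.sin(a0)]);return np.array([.4780,.1397])+u*.085*i
def circ(c,r,z): a=np.linspace(0,2*np.pi,49);return np.c_[c[0]+r*np.cos(a),c[1]+r*np.sin(a),0*a+z]
def rect(c,w,l,z,th):
    q=np.array([[-w,-l],[w,-l],[w,l],[-w,l],[-w,-l]])/2;R=np.array([[np.cos(th),-np.sin(th)],[np.sin(th),np.cos(th)]]);return np.c_[q@R.T+c,np.full(5,z)]
la=a0
L=[circ(ctr(0),.027,.0),circ(ctr(0),.0285,.013),circ(ctr(1),.014,0),circ(ctr(1),.014,.05),circ(ctr(1),.006,.093),
 rect(ctr(-1),.038,.062,0,la),rect(ctr(-1),.038,.062,.034,la),rect(ctr(-1),.036,.036,.05,la),rect(ctr(-2),.034,.084,.009,np.radians(78.2)),rect(ctr(2),.070,.064,.016,la),rect(ctr(0),.34,.022,0,la)]
out=[]
for c,x0,y0,w,h,kk in[(t,255,212,160,50,5),(s,250,165,160,70,5)]:
    im=cv2.resize(c["pixels"][y0:y0+h,x0:x0+w,::-1],None,fx=kk,fy=kk,interpolation=0)
    for l in L: cv2.polylines(im,[np.int32(((proj(c,l)-[x0,y0]+.5)*kk*16).round())],False,(255,0,255),1,cv2.LINE_AA,4)
    out.append(im)
cv2.imwrite("pics/ov.png",np.vstack(out))
E
```

```text
tape x at y=.2245,.1397,.0549: [0.4721 0.4778 0.4836] ang -3.8946102767927604
```

View pics/ov.png

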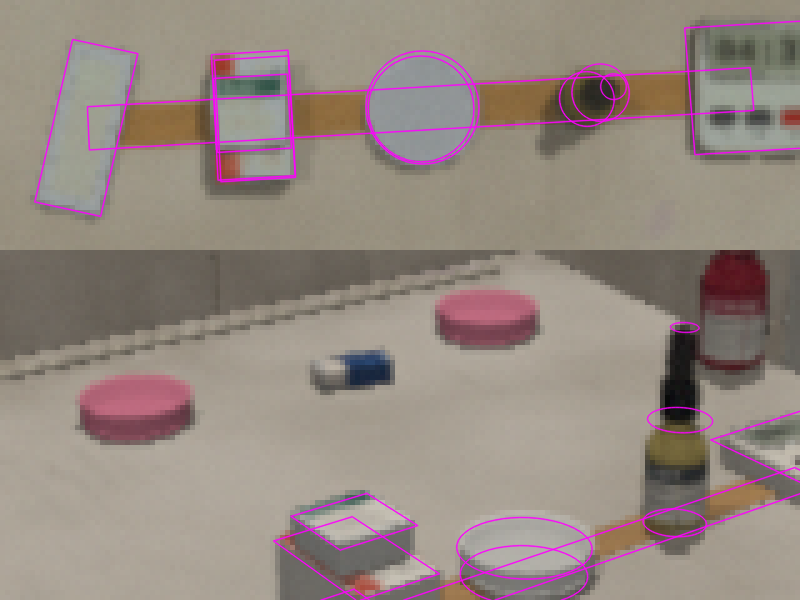

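Top overlay matches tape, mailer, timer, lancet and cover box, but the bottle's bulb appears at (598,93) against the intended (613,87): the bottle seems a few mm too near the mailer. Measure it with image code in both views.

```bash
python3 - <<'E'
from h import *
t=env.read_camera("top");s=env.read_camera("scene")
def ell(c,mask):
    n,l,st,ce=cv2.connectedComponentsWithStats(mask.astype(np.uint8));i=1+np.argmax(st[1:,4]);return ce[i],st[i]
def hsv(c): return cv2.cvtColor(cv2.GaussianBlur(c["pixels"],(3,3),0),cv2.COLOR_RGB2HSV).astype(int)
def roi(m,x0,y0,x1,y1): r=np.zeros_like(m);r[y0:y1,x0:x1]=m[y0:y1,x0:x1];return r
ht,hs=hsv(t),hsv(s)
dish=roi((ht[...,1]<32)&(ht[...,2]>135),322,215,357,252);c,st=ell(t,dish);print("dish",c,st,onz(t,c,.0135)[:2].round(4))
d=roi(ht[...,2]<55,362,220,385,245);c,st=ell(t,d);print("bulb top",c,st,onz(t,c,.085)[:2].round(4))
d=roi(hs[...,2]<50,375,178,395,202);cs,st=ell(s,d);print("bulb scene",cs,st)
y=roi((ht[...,0]>22)&(ht[...,0]<40)&(ht[...,1]>70),360,215,388,250);ce,st=ell(t,y);print("body yellow",ce,st)
print("expected proj top  z=.05,.085,.093",proj(t,[[.4837,.0549,z] for z in(.0,.05,.085,.093)]).round(1).tolist())
print("expected proj scene",proj(s,[[.4837,.0549,z] for z in(0,.025,.05,.093)]).round(1).tolist())
# print grey rows around bottle in top
for r in(226,229,231,233,236): print(r,[tuple(map(int,v)) for v in t["pixels"][r,364:384]])
for r in(185,195,208,216): print(r,s["pixels"][r,374:398].sum(1).tolist())
# tape and timer in scene
m=(hs[...,0]>8)&(hs[...,0]<22)&(hs[...,1]>90)
for cc in(297,302,364,400): 
    q=np.where(m[195:262,cc])[0]
    if len(q): print("scene tape col",cc,q.min()+195,q.max()+195,onz(s,(cc,q.mean()+195),0)[:2].round(4), "expected x", .47815-.06808*(onz(s,(cc,q.mean()+195),0)[1]-.1397))
E
```

```text
dish [339.21462264 232.29009434] [328 221  23  24 424] [0.4794 0.1389]
bulb top [373.95454545 230.72727273] [372 229   5   5  22] [0.4795 0.0612]
bulb scene [385.70930233 190.48837209] [383 181   6  18  86]
body yellow [370.51162791 231.51162791] [368 226   7  11  43]
expected proj top  z=.05,.085,.093 [[371.8, 231.2], [374.5, 229.9], [376.6, 228.9], [377.1, 228.7]]
expected proj scene [[384.3, 218.9], [384.9, 208.8], [385.4, 198.4], [386.3, 179.9]]
226 [(149, 141, 123), (147, 139, 120), (147, 140, 121), (147, 139, 122), (143, 134, 116), (133, 124, 103), (116, 108, 82), (112, 102, 72), (110, 101, 66), (107, 95, 65), (112, 102, 78), (121, 113, 91), (134, 126, 103), (145, 131, 109), (145, 133, 109), (146, 131, 109), (144, 128, 103), (146, 129, 105), (145, 127, 103), (145, 129, 104)]
229 [(138, 105, 63), (135, 102, 61), (111, 88, 57), (83, 68, 47), (88, 78, 48), (97, 87, 50), (88, 77, 40), (64, 59, 39), (47, 45, 35), (42, 40, 37), (48, 43, 38), (45, 42, 36), (47, 47, 40), (53, 47, 38), (78, 62, 42), (118, 91, 54), (136, 103, 57), (141, 107, 61), (139, 106, 61), (141, 105, 62)]
231 [(122
[... 896 characters left out ...]
 459, 466, 464, 462, 462, 462, 464, 441, 284, 105, 64, 72, 66, 76, 141, 252, 310, 321, 330, 324, 328, 334, 335]
195 [472, 472, 474, 472, 469, 471, 478, 433, 152, 46, 49, 59, 55, 33, 65, 202, 401, 469, 465, 460, 461, 463, 467, 462]
208 [460, 465, 464, 465, 426, 189, 159, 167, 176, 172, 180, 189, 176, 169, 149, 139, 140, 262, 466, 456, 407, 293, 294, 281]
216 [450, 454, 453, 428, 329, 286, 291, 293, 287, 289, 298, 301, 311, 316, 315, 300, 294, 286, 311, 316, 314, 318, 321, 335]
scene tape col 297 246 251 [0.4702 0.279 ] expected x 0.4686688223960209
scene tape col 302 244 249 [0.4719 0.2671] expected x 0.4694738955034907
scene tape col 400 211 215 [0.4891 0.0055] expected x 0.48728653773940583
```

The bottle is about 4–5 mm too near the mailer and ~2 mm to the robot's side of the tape. I'll regrip it with the fingers closing along the tape, and shift it.

```bash
python3 plan.py 400,380,190,-56 440,260,180,-26 462,150,170,3.8 482,59,150,3.8 482,59,82,3.8
```

```text
t30.08 [310.4 493.9 199.8] th-86.2 tilt [0. 0.] op0.700 g0.0 F [-0.2 -0.6 -1.1]
400,380,190,-56 turn [ -0.    0.  -30.2] shift [119.5 -82.    9.8]
440,260,180,-26 turn [  0.   0. -30.] shift [121.9  33.9  10. ]
462,150,170,3.8 turn [  0.    0.  -29.8] shift [68.  89.2 10. ]
482,59,150,3.8 turn [0. 0. 0.] shift [13.9 92.1 20. ]
482,59,82,3.8 turn [0. 0. 0.] shift [ 0.  0. 68.]
```

```bash
python3 -m inch '[[[0,0,-6,20,-14,2,0.4],[0,0,-12,45,-31,4,0.4],[0,0,-18,70,-48,6,0.4],[0,0,-24,95,-65,8,0.4],[0,0,-30.2,119.5,-82,10,0.4]]]'|head -2
python3 -m inch '[[[0,0,-6,24,7,2,0.4],[0,0,-12,48,13,4,0.4],[0,0,-18,73,20,6,0.4],[0,0,-24,98,27,8,0.4],[0,0,-30,121.9,33.9,10,0.4]]]'|head -2
python3 -m inch '[[[0,0,-6,14,18,2,0.4],[0,0,-12,28,36,4,0.4],[0,0,-18,42,54,6,0.4],[0,0,-24,55,72,8,0.4],[0,0,-29.8,68,89.2,10,0.4]]]'|head -2
python3 -m inch '[[[0,0,0,4,25,0,0.4],[0,0,0,8,50,5,0.4],[0,0,0,11,72,10,0.4],[0,0,0,13,86,15,0.4],[0,0,0,13.9,92,20,0.4]]]'|head -2
python3 -m inch '[[[0,0,0,0,0,0,0.4],[0,0,0,0,0,0,0.4],[0,0,0,0,0,0,0.4],[0,0,0,0,0,0,0.4],[0,0,0,0,0,0,0.4]]]'|head -2
python3 plan.py 482,59,40,3.8
```

```text
time: 30.5
ee_pos: [0.4004, 0.3792, 0.1898]
time: 30.92
ee_pos: [0.4402, 0.259, 0.1798]
time: 31.33
ee_pos: [0.462, 0.1492, 0.1698]
time: 31.75
ee_pos: [0.482, 0.0579, 0.1496]
time: 32.17
ee_pos: [0.482, 0.0604, 0.1501]
t32.17 [482.   60.4 150.1] th3.9 tilt [0.04 0.02] op0.698 g0.0 F [-0.2  0.3  0.1]
482,59,40,3.8 turn [-0.  -0.   0.1] shift [ -0.2   1.4 110.1]
```

```bash
python3 -m inch '[[[0,0,0,0,1,8,0.4],[0,0,0,0,1,24,0.4],[0,0,0,0,1,42,0.4],[0,0,0,0,1,58,0.4],[0,0,0,0,1,68,0.4]]]'|head -2
python3 -m inch '[[[0,0,0,0,0,6,0.4],[0,0,0,0,0,12,0.4],[0,0,0,0,0,18,0.4],[0,0,0,0,0,24,0.4],[0,0,0,0,0,30,0.4]]]'|head -2
python3 -m inch '[[[0,0,0,0,0,4,0.4],[0,0,0,0,0,7,0.4],[0,0,0,0,0,9,0.4],[0,0,0,0,0,11,0.4],[0,0,0,0,0,12.5,0.4]]]'|head -2
python3 -m inch '[[[0,0,0,0,0,0,0.4],[0,0,0,0,0,0,0.4],[0,0,0,0,0,0,0.1],[0,0,0,0,0,0,0],[0,0,0,0,0,0,-0.1]]]' 10|head -2
python3 plan.py
python3 -m inch '[[[0,0,0,0,0,0,-0.2],[0,0,0,0,0,0,-0.25],[0,0,0,0,0,0,-0.3],[0,0,0,0,0,0,-0.35],[0,0,0,0,0,0,-0.4]]]'
python3 -m inch '[[[0,0,0,0,0,0,-0.5],[0,0,0,0,0,0,-1],[0,0,0,0,0,0,-1],[0,0,0,0,0,0,-1],[0,0,0,0,0,0,-1]]]'
python3 plan.py 484,54.7,48,3.8
```

```text
time: 32.58
ee_pos: [0.4808, 0.0585, 0.0798]
time: 33.0
ee_pos: [0.4822, 0.0588, 0.0516]
time: 33.42
ee_pos: [0.482, 0.0586, 0.0392]
time: 33.83
ee_pos: [0.482, 0.0586, 0.0394]
t33.83 [482.   58.6  39.4] th3.8 tilt [0.02 0.01] op0.552 g0.0 F [ 0.2 -0.2 -0.1]
time: 34.25
ee_pos: [0.4819, 0.0585, 0.0393]
eef_rot: [[0.998, 0.067, -0.0], [0.067, -0.998, -0.0], [-0.0, 0.0, -1.0]]
ft_force: [-0.3, -1.1, 0.4]
opening: 0.324
gripper_force: 0.2
time: 34.67
ee_pos: [0.4819, 0.0586, 0.0393]
eef_rot: [[0.998, 0.067, -0.0], [0.067, -0.998, -0.0], [-0.0, 0.0, -1.0]]
ft_force: [0.4, 0.6, 0.4]
opening: 0.321
gripper_force: 10.0
t34.67 [481.9  58.6  39.3] th3.8 tilt [-0. -0.] op0.321 g10.0 F [0.4 0.6 0.4]
484,54.7,48,3.8 turn [0. 0. 0.] shift [ 1.8  4.  -8.7]
```

```bash
python3 -m inch '[[[0,0,0,0,0,-2,-1],[0,0,0,0,0,-5,-1],[0,0,0,0,0,-8,-1],[0,0,0,0,0,-9,-1],[0,0,0,0.5,1,-9,-1]]]' 15|head -2
python3 -m inch '[[[0,0,0,0.5,1,0,-1],[0,0,0,1.3,2.5,0,-1],[0,0,0,1.5,3,0,-1],[0,0,0,1.5,3,0,-1],[0,0,0,1.5,3,0,-1]]]'|head -2
python3 -m inch '[[[0,0,0,0,0,3,-1],[0,0,0,0,0,5.5,-1],[0,0,0,0,0,7.5,-1],[0,0,0,0,0,8.5,-1],[0,0,0,0,0,8.8,-1]]]'
python3 plan.py 484,54.7,39.3,3.8
python3 -m inch '[[[0,0,0,0,0,0.2,-1],[0,0,0,0,0,0.2,-1],[0,0,0,0,0,0.2,-0.2],[0,0,0,0,0,0.2,0],[0,0,0,0,0,0.2,0.2]]]'
python3 -m inch '[[[0,0,0,0,0,0,0.3],[0,0,0,0,0,0,0.3],[0,0,0,0,0,0,0.3],[0,0,0,0,0,-3,0.3],[0,0,0,0,0,-10,0.3]]]'
python3 -m inch '[[[0,0,0,0,0,-12,0.3],[0,0,0,0,0,-30,0.3],[0,0,0,0,0,-60,0.3],[0,0,0,0,0,-90,0.3],[0,0,0,0,0,-115,0.3]]]'|head -2
python3 plan.py
```

```text
time: 35.08
ee_pos: [0.4827, 0.0578, 0.0487]
time: 35.5
ee_pos: [0.4841, 0.0546, 0.0481]
time: 35.92
ee_pos: [0.484, 0.0546, 0.0392]
eef_rot: [[0.998, 0.067, -0.001], [0.067, -0.998, -0.0], [-0.001, 0.0, -1.0]]
ft_force: [-0.7, 0.5, 1.8]
opening: 0.318
gripper_force: 15.0
t35.92 [484.   54.6  39.2] th3.8 tilt [-0.04 -0.03] op0.318 g15.0 F [-0.7  0.5  1.8]
484,54.7,39.3,3.8 turn [0. 0. 0.] shift [ 0.  -0.1 -0.1]
time: 36.33
ee_pos: [0.4844, 0.0548, 0.0393]
eef_rot: [[0.998, 0.067, 0.0], [0.067, -0.998, 0.0], [0.0, -0.0, -1.0]]
ft_force: [0.2, 0.6, 0.3]
opening: 0.465
gripper_force: 0.0
time: 36.75
ee_pos: [0.4836, 0.0545, 0.0489]
eef_rot: [[0.998, 0.066, -0.002], [0.066, -0.998, -0.001], [-0.002, 0.001, -1.0]]
ft_force: [-0.3, -0.0, 0.1]
opening: 0.647
gripper_force: 0.0
time: 37.17
ee_pos: [0.4845, 0.0548, 0.167]
t37.17 [484.5  54.8 167. ] th3.8 tilt [0.13 0.03] op0.655 g0.0 F [ 0.7 -0.1  0.8]
```

```bash
python3 -m inch '[[[0,0,0,0,-30,-8,0.3],[0,0,0,0,-68,-16,0.3],[0,0,0,0,-106,-24,0.3],[0,0,0,0,-144,-24,0.3],[0,0,0,0,-180,-24,0.3]]]'|head -2
python3 -m inch '[[[0,0,0,-15,-30,0,0.3],[0,0,0,-40,-60,0,0.3],[0,0,0,-70,-85,0,0.3],[0,0,0,-100,-110,0,0.3],[0,0,0,-125,-130,0,0.3]]]'|head -2
python3 -m inch '[[[0,0,0,-25,-30,0,0.3],[0,0,0,-45,-60,0,0.3],[0,0,0,-55,-90,0,0.3],[0,0,0,-60,-110,0,0.3],[0,0,0,-60,-110,0,0.3]]]'|head -2
python3 - <<'E'
from h import *
t=env.read_camera("top");s=env.read_camera("scene")
def ell(mask):
    n,l,st,ce=cv2.connectedComponentsWithStats(mask.astype(np.uint8));i=1+np.argmax(st[1:,4]);return ce[i].round(1),st[i]
hsv=lambda c:cv2.cvtColor(cv2.GaussianBlur(c["pixels"],(3,3),0),cv2.COLOR_RGB2HSV).astype(int)
def roi(m,x0,y0,x1,y1): r=np.zeros_like(m);r[y0:y1,x0:x1]=m[y0:y1,x0:x1];return r
ht,hs=hsv(t),hsv(s)
c,st=ell(roi(ht[...,2]<55,362,220,388,245));print("bulb top",c,st,onz(t,c,.085)[:2].round(4),"was 374,230.7")
c2,st=ell(roi(hs[...,2]<50,375,175,400,205));print("bulb scene",c2,st,"was 385.7 190.5")
print(env.get_state()["ee_pos"],env.get_state()["time"])
print([tuple(map(int,v)) for v in t["pixels"][226,364:384]])
for p in [(341,355),]: pass
for n,a,x in(("eraser",roi((ht[...,0]>100)&(ht[...,0]<125)&(ht[...,1]>110),340,135,370,160),0),("stain",roi((ht[...,1]>130)&((ht[...,0]<8)|(ht[...,0]>172)),415,165,440,195),0)): print(n,ell(a))
E
```

```text
time: 37.58
ee_pos: [0.472, 0.2363, 0.19]
time: 38.0
ee_pos: [0.3369, 0.3569, 0.1889]
time: 38.42
ee_pos: [0.2703, 0.4651, 0.1889]
bulb top [374.6 229.8] [372 228   6   5  25] [0.4816 0.0596] was 374,230.7
bulb scene [385.7 190.1] [383 181   6  18  82] was 385.7 190.5
[0.2711033  0.46166148 0.18841159] 38.5167
[(145, 138, 120), (145, 138, 120), (146, 138, 120), (144, 137, 119), (128, 121, 104), (117, 111, 90), (112, 105, 77), (103, 92, 58), (91, 81, 49), (84, 77, 48), (76, 70, 47), (74, 68, 50), (88, 81, 61), (108, 102, 86), (123, 114, 99), (136, 124, 104), (143, 127, 104), (144, 127, 104), (143, 127, 102), (144, 127, 102)]
eraser (array([357.8, 147.2]), array([355, 145,   7,   6,  33], dtype=int32))
stain (array([426.5, 177.1]), array([424, 172,   6,  11,  33], dtype=int32))
```

```bash
python3 -m inch '[[[0,0,0,0,0,0,0.3],[0,0,0,0,0,0,0.3],[0,0,0,0,0,0,0.3],[0,0,0,0,0,0,0.3],[0,0,0,0,0,0,0.3]]]'|head -2; python3 -c "
from bench import env
print(env.close_job())"
```

```text
time: 38.93
ee_pos: [0.272, 0.461, 0.1885]
the job is handed in; nothing more can be done
None
```

The row is set out and handed in at 38.9 s: mailer, lancet box with the cover glass box on top, petri dish, slim oil bottle, timer. By camera the lancet box, cover box and dish sit within about 2 mm of the tape and spacing targets. I regripped the oil bottle once to correct it; by camera it is about 1 px (2–3 mm) off, within reading error.

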